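# Roll the battery trolley to the charging mark

## Robot

A 6-joint arm with a two-finger parallel gripper is mounted at the origin on the work surface. World frame = base frame: x ahead of the robot, y to its left, z up, the work surface at z = 0. Lengths are in m, angles in rad, forces in N, time in s.
With the tool pointing down it reaches from about 0.375 to 0.975 m from the base axis. Payload 3.8 kg.
Tool frame: the origin (TCP) lies at the very end of the fingers, on their centre line; the grasp point (between the pads) lies 19 mm behind it; z points along the fingers, y is the line along which they close (so a half turn about z gives the same grasp; the last joint's range is limited). The gripper opens to 85 mm and grips with 20 to 120 N. Pads are 22 mm wide; open, the fingers measure 114 mm over their backs; the gripper's body (76 mm by 85 mm) begins 54 mm behind the grasp point. The pads swing forward as they close: fully open they stand 13 mm farther back than shut.
Start: joints at [1.277, 0.264, 1.604, -0, 1.274, -0.037], TCP at [0.171, 0.653, 0.231] pointing down, gripper open.
Joint ranges: [-2.63, 2.63], [-0.94, 2.18], [0.31, 2.57], [-1.31, 4.45], [0, 2.66], [-2.55, 2.55]. Speed limits (rad/s): [2.57, 2.57, 3.14, 3.14, 3.14, 3.14].

## Interface

Orientations are given as a rotation vector (axis times angle).
In Python, from workcell import bot, vision gives the robot as it stands. The module is installed in compiled form; this text tells all that it offers.
- The arm moves only by the tool play_rows, never from a script. Its argument "moves" is a list that holds one entry, the list of rows, each a list of 7 numbers: the turn, a rotation vector about the tool's x, y, z as a fraction of full scale, then the shift along the tool's x, y, z as a fraction of full scale, then the finger opening in mm, from 0 to 85.4. In form: [[[ax, ay, az, x, y, z, jaw], ...]]. A call has 1 to 5 rows; each row shifts and turns the commanded pose from where the row before left it, along the tool's axes as they then stand; what a row does not reach is not made up. Full scale, the value 1, is 0.1 m for a shift and 0.5 rad for a turn. A row lasts 1/12 s, in which the tool goes at most 41.7 mm and 7.16 degrees, less where a joint would pass 70% of its speed; a pose out of reach is approached as far as the arm can. A call with a number of a shift or a turn outside -1 to 1 is refused whole. A call with a gripper value outside its range is refused whole. The fingers move at their own pace and stop on an object; "newtons" is the grip in N (left out, the last holds). Time passes only in rows, so rows that do not move let the fingers close. It gives the time, the measured TCP pose, the force, the opening and the grip force at its end, in the units of the state.
- bot.read_state(): the state, without advancing time (a new reading comes with each control period).
- vision.read_camera(name): name is "side" or "top"; returns a dict with "image" (400x640x3 uint8, red, green, blue), "depth" (400x640 float32, m along the optical axis (not along the pixel's ray), 0 where there is no reading), "K" (3x3 intrinsics, pixels), "R" (3x3) and "t" (3): a world point X has camera coordinates R X + t. Camera axes: x right, y down, z forward; pixel columns grow to the right and rows downward; lengths in m; the calibration is good to about 2 mm. A picture is of the moment at which its call begins.
- bot.finish_job(): hands the job in; it is judged then, once.
The state is a dict: "time": time; "q": joint angles; "joint_vel": joint speeds; "joint_torque": joint torques, N m; "tool_pos": TCP position; "tcp_rot": TCP orientation; "wrist_force": force on the tool from outside, world axes, zero at the start; "torque": the same for the moment, N m; "width": opening from 0.0 (shut) to 1.0 (fully open); "grip_force": force on a finger pad.
Only numpy, scipy, OpenCV 4.12 (cv2) and the standard library are available. Lean on these libraries where they do the work, as an engineer would, in place of code of your own. Each camera call takes 0.05 s, during which the arm holds its last target. There are 200 camera calls.

## Task

Push the battery trolley along its bench track, away from the loading end, and bring it to a standstill with the index tab on its deck in line with the marker clamped to the track. It runs very freely, so brake it at its front bumper: it must not strike the end stop, must not be knocked, and the battery itself must not be touched. Leave it standing there on its own, let go, and leave the other things on the bench where they are.

Things in the scene. Friction and masses are not known exactly. Their poses are not given: they have to be found in the camera images.
- track: Track fixed to the bench: two aluminium U-channels along y, 40 mm wide, 20 mm high, centres 100 mm apart, y = -350 to +290 mm; a dark stop block (30 mm long, top 34 mm high) in each channel at both ends. Origin on the bench on the centre line, z up. Loading end, where the trolley starts, at +y; push it towards -y. Its x axis points to the far side, away from the robot.
- trolley (a joint): Travel of the trolley in m: 0 at the loading-end stops, growing as it rolls towards the track's -y; at 0.380 its wheels strike the charging-end stops. At value q its centre is at x = 0, y = 0.160 - q in the track frame. Steel four-wheel trolley: deck 130 mm across, 200 mm along the track, top 42 mm above the bench; at each end a plate 120 mm wide and 108 mm high.
- trolley_index (a point): Outer end of a steel tab, 6 mm wide, on the far edge of the deck at mid-length: 75 mm to +x of the centre line, 42 mm above the bench; its y is that of the trolley's centre. Trolley with battery weighs about 6 kg (4.5 to 8) and runs on ball bearings: resistance only about 0.025 N plus 0.1 N per m/s; at 0.07 m/s it would coast past its whole travel.
- marker: Marker: aluminium clamp block, 36 x 36 x 30 mm, with a thin upright pointer blade (6 mm thick along the track, top 52 mm above the bench), fixed outside the far channel. Origin on the bench, in the blade's mid-plane, 73.5 mm to +x of the track's centre line; axes parallel to the track's.
- battery: Motor-cycle battery clamped on the trolley's middle: black case 90 mm across, 150 mm along the track, lid 148 mm above the bench, top of the hold-down 157 mm. Origin at the middle of its underside, 42 mm above the bench. Not to be touched.
- rear_bumper_face (a point): Middle of the outer face of the rear bumper (towards the loading end, +y): soft springy rubber block 110 mm across the track, 50 mm high (47 to 97 mm above the bench), standing out 45 mm from the end plate. Free, the face is 145 mm from the trolley's centre; the point is 72 mm above the bench.
- front_bumper_face (a point): The same for the front bumper (towards the charging end, -y): middle of its outer face, 145 mm from the trolley's centre when not pressed, 72 mm above the bench.
- rear_bumper (a joint): How far the rear bumper is pressed in, in m: 0 free, 0.030 at most, then hard. A spring of about 200 N/m with little damping (4 N s/m): the trolley bounces off whatever it meets.
- front_bumper (a joint): The same for the front bumper.
- charger: Bystander: grey battery charger, 110 x 160 x 120 mm with its handle, beyond the track; origin at the middle of its underside.
- jar: Bystander: glass jar, 72 mm across, 85 mm high, beyond the track; origin at the middle of its underside.
- spray: Bystander: spray can, 60 mm across, 170 mm high, beyond the track; origin at the middle of its underside.
- wrench: Bystander: wrench lying on the bench between the robot and the track; origin at its middle, on the bench.
Things that resemble listed ones, but are neither listed nor needed, are in the scene too. Several things look just like the marker: the one meant starts farthest to the robot's left.

How it is judged:
By the outcome, as a careful person would: the job done as asked, in the order asked, and still so for the second after the job is handed in, with the robot touching nothing.
It also fails if it takes over 30 s, if anything falls off the work surface, if the arm or the gripper's body presses on something with over 40 N, if the wrist force passes 120 N, or if a joint passes its speed limit or range.

## Working session

There is one attempt and no reset: what is moved stays moved. The work goes in short steps, Python scripts to look and compute and a tool call to move; the robot and the scene stay as the last step left them, time stands still between calls to the robot, and variables do not carry over. Pictures are saved under pics/ and viewed, at most 10 in all, crops included, and the job is handed in when it is done.

Besides the shell and the picture viewer there is one more tool, called after "Emit:" as name(argument=value, ...) on one line, values as JSON. play_rows: Moves the arm, as the interface text tells. Its arguments: {"type":"object","properties":{"moves":{"type":"array","items":{"type":"array","items":{"type":"array","items":{"type":"number"}}}},"newtons":{"type":"number"}},"required":["moves"]}

```bash
mkdir -p pics
python3 - <<'E'
from workcell import bot, vision
import cv2,numpy as np
print(bot.read_state())
for n in("top","side"):
    c=vision.read_camera(n); np.savez(f"{n}0.npz",**c)
    cv2.imwrite(f"pics/{n}0.png",c["image"][:,:,::-1]); print(n,c["K"],c["R"],c["t"])
E
```

```text
{'time': 0.0, 'q': array([ 1.27705006e+00,  2.64773760e-01,  1.60538800e+00,  2.19639883e-05,
        1.27371809e+00, -3.69086987e-02]), 'joint_vel': array([ 0.001083  ,  0.0003392 ,  0.00064234, -0.0001666 ,  0.00198921,
        0.00028107]), 'joint_torque': array([-1.46805392e-04, -5.15089917e+01, -3.67324233e+01, -4.00642557e-05,
        1.27312902e-02,  2.05821514e-06]), 'tool_pos': array([0.17125027, 0.65214545, 0.2299406 ]), 'tcp_rot': array([-0.40229048, -3.1153265 ,  0.00353787]), 'wrist_force': array([0.50442172, 0.19226782, 0.35931979]), 'torque': array([-0.0126314 ,  0.01654447,  0.0438625 ]), 'grip_force': 0.0, 'width': 1.0003259518865186}
top [[515.83321071   0.         318.19012723]
 [  0.         515.83321071 200.61598186]
 [  0.           0.           1.        ]] [[ 0.02876685 -0.99950304 -0.0128894 ]
 [-0.99533252 -0.02745373 -0.09251738]
 [ 0.09211754  0.01549067 -0.99562764]] [-0.09719066  0.58160163  1.57869199]
side [[405.08882144   0.         316.96309092]
 [  0.         405.08882144 195.66032075]
 [  0.           0.           1.        ]] [[ 0.96350469 -0.26684803  0.02123294]
 [-0.14330477 -0.58116899 -0.80106576]
 [ 0.22610275  0.76878784 -0.59819964]] [-0.59714934  0.0923091   1.06296567]
```

View pics/top0.png

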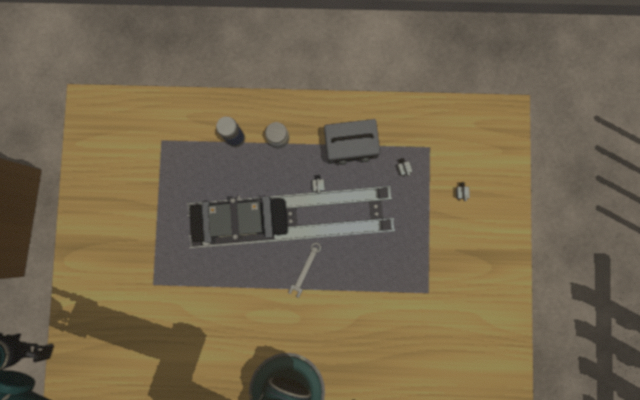

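View pics/side0.png

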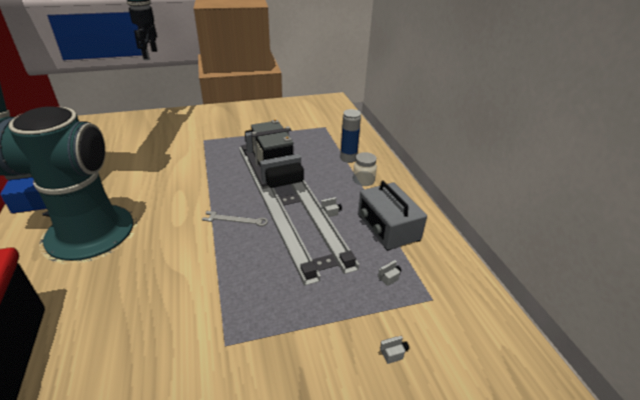

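The top view has the trolley at its loading end at about (235,220), with the channels running right to the stops at about (385,195) and (388,226). Three things look like the marker: (318,184), (404,168) and (462,191). The leftmost for the robot (+y, image left) is (318,184), which is also the one beside the far channel. I'll check that choice in a close crop.

```bash
cat > h.py <<'E'
import numpy as np,cv2
def load(n): return dict(np.load(f"{n}.npz"))
def ray(c,u,v,z):
    d=c["R"].T@np.linalg.solve(c["K"],[u,v,1.]); o=-c["R"].T@c["t"]
    return o+d*(z-o[2])/d[2]
def proj(c,X):
    p=c["K"]@(c["R"]@np.asarray(X,float)+c["t"]); return p[:2]/p[2]
def cloud(c):
    h,w=c["depth"].shape; u,v=np.meshgrid(np.arange(w),np.arange(h)); d=c["depth"]
    P=np.stack([u*d,v*d,d],-1)@np.linalg.inv(c["K"]).T
    return (P-c["t"])@c["R"]
E
python3 - <<'E'
from h import *
c=load("top0"); P=cloud(c)
im=c["image"][:,:,::-1]
a=cv2.resize(im[150:260,180:410],None,fx=3.4,fy=3.4,interpolation=cv2.INTER_CUBIC); cv2.imwrite("pics/a.png",a)
s=load("side0"); cv2.imwrite("pics/b.png",cv2.resize(s["image"][110:290,230:420,::-1],None,fx=3.2,fy=3.2,interpolation=cv2.INTER_CUBIC))
g=cv2.cvtColor(im,cv2.COLOR_BGR2GRAY)
m=(g>120).astype(np.uint8); m[:178]=0;m[250:]=0;m[:,:288]=0;m[:,398:]=0
n,l,st,ce=cv2.connectedComponentsWithStats(m)
for i in range(1,n):
    if st[i,4]>15: 
        print(st[i],ce[i])
# channel edges by columns
for u in range(335,376,8):
    print(u,g[182:245,u].tolist())
print(ray(c,318,184,.05),ray(c,385,193,.034))
for uv in[(318,184),(404,168),(462,191),(235,222),(280,216),(196,224)]: print(uv,P[uv[1],uv[0]])
E
```

```text
[313 180  11  11  88] [318.61363636 184.90909091]
[ 288  188   90   19 1016] [331.67814961 197.32480315]
[388 189   3  10  18] [389.22222222 194.61111111]
[391 219   3  12  20] [392.2 225.4]
[ 288  220   93   20 1104] [333.36322464 229.10144928]
335 [84, 87, 85, 84, 84, 84, 86, 88, 103, 123, 127, 139, 148, 149, 149, 148, 149, 149, 147, 142, 130, 116, 96, 86, 86, 86, 86, 84, 84, 86, 83, 84, 85, 86, 87, 85, 85, 86, 83, 84, 100, 126, 138, 144, 149, 148, 150, 149, 149, 147, 149, 141, 131, 125, 106, 87, 89, 84, 89, 84, 86, 85, 85]
343 [84, 85, 84, 85, 86, 84, 85, 97, 115, 124, 136, 146, 149, 150, 147, 149, 148, 148, 142, 137, 128, 99, 83, 83, 86, 87, 87, 86, 85, 86, 86, 85, 85, 85, 83, 87, 84, 86, 87, 95, 114, 129, 143, 149, 149, 149, 149, 149, 150, 148, 142, 131, 128, 111, 90, 87, 85, 86, 84, 86, 85, 85, 85]
351 [86, 84, 85, 83, 85, 85, 90, 104, 118, 124, 138, 148, 148, 149, 148, 148, 148, 144, 139, 132, 110, 89, 85, 84, 86, 88, 89, 89, 85, 86, 85, 86, 85, 85, 85, 84, 85, 85, 88, 104, 129, 138, 145, 149, 148, 149, 148, 150, 149, 140, 127, 119, 107, 90, 83, 84, 84, 85, 88, 89, 87, 86, 86]
[... 521 characters left out ...]
 108, 90, 83, 85, 86, 87, 87, 86, 86, 85, 86, 88]
375 [86, 85, 84, 86, 91, 103, 106, 102, 106, 120, 128, 129, 127, 127, 130, 134, 141, 137, 108, 78, 68, 69, 88, 116, 124, 113, 88, 68, 66, 69, 86, 104, 105, 84, 67, 65, 76, 100, 127, 143, 147, 148, 149, 146, 149, 148, 148, 149, 145, 132, 116, 98, 89, 88, 87, 84, 83, 86, 85, 87, 85, 85, 85]
[ 0.63319063 -0.07907495  0.05      ] [ 0.61277084 -0.28696442  0.034     ]
(318, 184) [ 0.63247399 -0.07917158  0.05572903]
(404, 168) [ 0.69276288 -0.34481207  0.03252144]
(462, 191) [ 0.62725943 -0.52829256  0.01915358]
(235, 222) [0.50461955 0.1540316  0.1490449 ]
(280, 216) [0.52849543 0.02999755 0.09870877]
(196, 224) [0.49773381 0.27839357 0.09935966]
```

View pics/a.png

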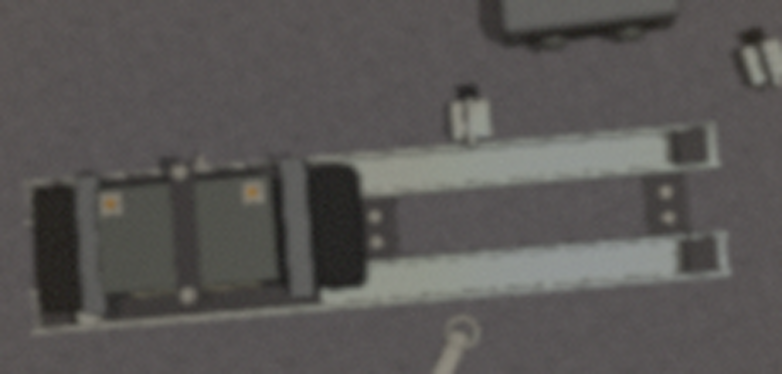

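View pics/b.png

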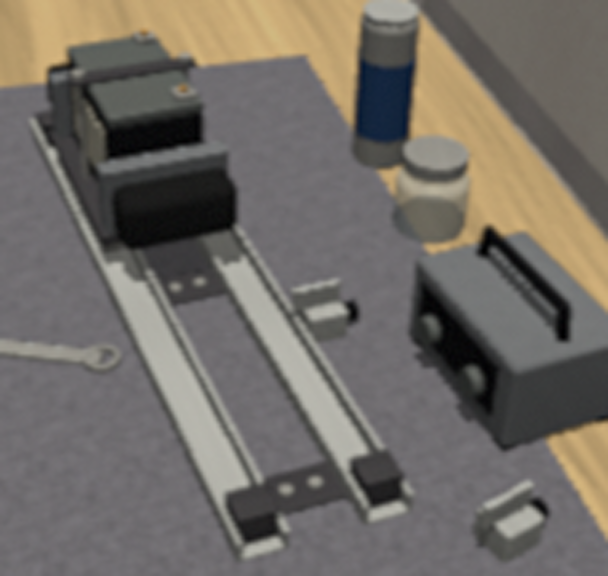

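The crops confirm the choice. The marker's block and blade are clamped beside the far channel, at top pixel (318,185). The tab is the small light spot at (239,197) on the deck's far edge. The charging stops are at about (382,193) and (385,225). Next I'll get the track frame and the target travel.

Run:
```python
from h import *
from scipy.spatial.transform import Rotation as Ro
from workcell import bot
c=load("top0"); g=cv2.cvtColor(c["image"],cv2.COLOR_RGB2GRAY).astype(float)
P=cloud(c)
L=[]
for lo,hi in((180,212),(212,248)):
    pts=[]
    for u in range(332,372):
        w=np.clip(g[lo:hi,u]-90,0,40); v=lo+(w*np.arange(hi-lo)).sum()/w.sum()
        pts.append(ray(c,u,v,.018))
    p=np.array(pts); L.append(np.polyfit(p[:,1],p[:,0],1))
print(L)
k=(L[0][0]+L[1][0])/2; b=(L[0][1]+L[1][1])/2
print("gap",(L[0][1]-L[1][1])/np.hypot(1,k))
ey=np.array([k,1,0])/np.hypot(1,k); ex=np.array([ey[1],-ey[0],0]); base=np.array([b,0,0])
T=lambda X:(float((X-base)@ex),float((X-base)@ey))
print("ey",ey,"angle",np.arctan2(-ey[0],ey[1]))
for n,u,v,z in[("stopfar",382,193,.034),("tab",238.8,197,.042),("blade",318.3,184.7,.052),("blk",318.6,184.9,.03)]: print(n,T(ray(c,u,v,z)))
# end edges of channels (right end)
for i,(ch) in enumerate(L):
    pass
M=[(y,x) for y in range(150,260) for x in range(180,410)]
Q=np.array([[*T(P[y,x]),P[y,x,2]] for y,x in M])
s=(abs(Q[:,0])<45)&(Q[:,2]>.085)&(Q[:,2]<.102); print("bumpers y range",np.percentile(Q[s,1],[0,1,50,99,100]),"plates")
s=(abs(Q[:,0])<40)&(Q[:,2]>.103)&(Q[:,2]<.113); y=Q[s,1]; print("plates",np.percentile(y[y>y.mean()],[2,98]),np.percentile(y[y<y.mean()],[2,98]))
s=(Q[:,2]>.028)&(abs(abs(Q[:,0])-50)<14)&(Q[:,2]<.037); print("stops",np.percentile(Q[s,1],[1,5,20,50]))
np.set_printoptions(linewidth=250)
print(g[174:196,308:330].astype(int)); print(g[188:204,228:250].astype(int))
st=bot.read_state(); R=Ro.from_rotvec(st["tcp_rot"]).as_matrix()
W=np.c_[-ex,ey,[0,0,-1]]; print("turn in tool",Ro.from_matrix(R.T@W).as_rotvec(),"tcp track",T(st["tool_pos"]))
np.savez("frame.npz",ex=ex,ey=ey,base=base,W=W)
```

```text
[array([-0.11501037,  0.58258583]), array([-0.11323626,  0.48216265])]
gap 0.09977553568568825
ey [-0.11338732  0.99355086  0.        ] angle 0.11363169648187105
stopfar (0.048138772443943094, -0.2849912918140132)
tab (0.07303468325868322, 0.15722301150404264)
blade (0.08871096603756302, -0.09073575123356875)
blk (0.0907504417842204, -0.09156674448500854)
bumpers y range [-0.28508511 -0.27497041  0.041591    0.29936841  0.30193879] plates
plates [0.23688889 0.28746368] [0.03301302 0.08280602]Traceback (most recent call last):
  File "<stdin>", line 27, in <module>
    return _quantile_unchecked(
        a, q, axis, out, overwrite_input, method, keepdims, weights)
    return _ureduce(a,
                    func=_quantile_ureduce_func,
    ...<5 lines>...
                    overwrite_input=overwrite_input,
                    method=method)
    r = func(a, **kwargs)
    result = _quantile(arr,
                       quantiles=q,
    ...<2 lines>...
                       out=out,
                       weights=wgt)
    slices_having_nans = np.isnan(arr[-1, ...])
                                  ~~~^^^^^^^^^
IndexError: index -1 is out of bounds for axis 0 with size 0
```

```bash
cat >> h.py <<'E'
b=.5323740; k=-.1141233
ey=np.array([k,1,0])/np.hypot(1,k); ex=np.array([ey[1],-ey[0],0]); base=np.array([b,0,0])
T=lambda X:np.array([(X-base)@ex,(X-base)@ey])
Wd=lambda x,y,z:base+x*ex+y*ey+np.array([0,0,z])
E
python3 - <<'E'
from h import *
from scipy.spatial.transform import Rotation as Ro
from workcell import bot
c=load("top0"); g=cv2.cvtColor(c["image"],cv2.COLOR_RGB2GRAY).astype(float)
np.set_printoptions(linewidth=250,precision=4,suppress=True)
for u,v in((391,192),(394,224),(189,204),(190,246)): print("ends",T(ray(c,u,v,.02)))
# profile along the track at fixed x,z (rectified): marker, tab
for x,z,y0,y1 in((.085,.05,-.125,-.055),(.095,.05,-.125,-.055),(.0725,.042,.12,.2),(.069,.042,.12,.2)):
    ys=np.arange(y0,y1,.002); q=np.array([proj(c,Wd(x,y,z)) for y in ys],np.float32)
    p=cv2.remap(g.astype(np.float32),q[:,0],q[:,1],cv2.INTER_LINEAR).ravel()
    print(x,z,y0,p.astype(int))
st=bot.read_state(); R=Ro.from_rotvec(st["tcp_rot"]).as_matrix()
W=np.c_[-ex,ey,[0,0,-1]]; print("turn in tool",Ro.from_matrix(R.T@W).as_rotvec(),"tcp track",T(st["tool_pos"]))
P=cloud(c);print("wrench",ray(c,318,245,0),T(ray(c,318,245,0)),"front face px",proj(c,Wd(0,.012,.097)))
s=load("side0")
for X in (Wd(.075,.157,.042),Wd(.0735,-.0907,.052)): print("side px",proj(s,X))
E
```

```text
ends [ 0.0502 -0.3149]
ends [-0.0501 -0.3144]
ends [0.067 0.318]
ends [-0.0641  0.323 ]
0.085 0.05 -0.125 [ 87  86  85  84  83  83  83  86  98 112 130 139 145 146 147 146 146 140 134 125 123 126 133 136 135 121 103  81  72  68  71  77  82  84  85]
0.095 0.05 -0.125 [ 83  83  83  84  84  84  85  88  96 112 128 141 144 145 145 143 140 134 122 109 104 109 123 130 131 123 104  87  72  72  75  81  84  85  83]
0.0725 0.042 0.12 [ 84  86  86  87  87  87  85  85  85  86  87  86  84  85  87  91  94  99 106 106 102  91  82  74  71  71  76  81  83  81  78  74  69  61  55  54  56  60  71  79  85]
0.069 0.042 0.12 [ 93  97  98  98  97  93  89  88  87  87  86  85  85  88  91  96 102 107 110 109 105  96  87  77  74  77  88  98 105 106 103  96  84  73  61  60  63  69  81  90  96]
turn in tool [-0.002  -0.0005 -0.3704] tcp track [-0.2848  0.689 ]
wrench [ 0.4467 -0.0838  0.    ] [-0.0946 -0.0735] front face px [286.1591 215.3595]
side px [294.3085 157.7731]
side px [323.9056 199.2981]
```

Emit:
play_rows(moves=[[[0,0,-0.247,0,0,0,0],[0,0,-0.247,0,0,0,0],[0,0,-0.247,0,0,0,0],[0,0,0,-0.26,-0.28,0,0],[0,0,0,-0.26,-0.28,0,0]]], newtons=20)

```text
time: 0.52
tool_pos: [0.2285, 0.6032, 0.2304]
tcp_rot: [0.185, -3.136, 0.001]
wrist_force: [1.0, -0.5, -0.0]
width: 0.297
grip_force: 0.0
```

Emit:
play_rows(moves=[[[0,0,0,-0.26,-0.28,0,0],[0,0,0,-0.26,-0.28,0,0],[0,0,0,-0.26,-0.28,0,0],[0,0,0,-0.26,-0.28,0,0],[0,0,0,-0.26,-0.28,0,0]]])

```text
time: 0.93
tool_pos: [0.3754, 0.4771, 0.2308]
tcp_rot: [0.179, -3.136, 0.001]
wrist_force: [-0.3, 1.1, -0.3]
width: -0.002
grip_force: 0.0
```

Emit:
play_rows(moves=[[[0,0,0,-0.26,-0.28,0,0],[0,0,0,-0.26,-0.28,0,0],[0,0,0,-0.26,-0.28,0,0],[0,0,0,0,0,0.2,0],[0,0,0,0,0,0.3,0]]])

```text
time: 1.35
tool_pos: [0.4658, 0.404, 0.1845]
tcp_rot: [-0.172, 3.13, 0.007]
wrist_force: [-0.1, -0.4, -0.2]
width: -0.003
grip_force: 0.0
```

```bash
cat > s.py <<'E'
from h import *
from scipy.spatial.transform import Rotation as Ro
from workcell import bot
def show():
    st=bot.read_state(); np.set_printoptions(precision=4,suppress=True)
    R=Ro.from_rotvec(st["tcp_rot"]).as_matrix(); W=np.c_[-ex,ey,[0,0,-1]]
    f=st["wrist_force"]
    print("t",round(st["time"],3),"track",T(st["tool_pos"]),"z",st["tool_pos"][2].round(4),"Fy",round(float(f@ey),3),"F",f,"turn",Ro.from_matrix(R.T@W).as_rotvec(),"w",round(st["width"],3))
if __name__=="__main__": show()
E
python3 s.py
```

```text
t 1.35 track [-0.0204  0.4089] z 0.1845 Fy -0.345 F [-0.1076 -0.3592 -0.1939] turn [ 0.004   0.0068 -0.0041] w -0.003
```

Emit:
play_rows(moves=[[[0,0,0,0,0,0.4,0],[0,0,0,0,0,0.4,0],[0,0,0,0,-0.2,0.4,0],[0,0,0,0,-0.2,0,0],[0,0,0,0,-0.06,0,0]]])

```text
time: 1.77
tool_pos: [0.4631, 0.3555, 0.0591]
tcp_rot: [0.177, -3.128, 0.01]
wrist_force: [0.0, 0.0, 0.8]
width: 0.003
grip_force: 0.0
```

```bash
python3 s.py
```

```text
t 1.767 track [-0.0285  0.3611] z 0.0591 Fy 0.006 F [0.023  0.0088 0.8222] turn [-0.0057 -0.0089 -0.0005] w 0.003
```

Emit:
play_rows(moves=[[[0,0,0,-0.14,-0.1,0,0],[0,0,0,-0.14,-0.07,0,0],[0,0,0,0,-0.03,0,0],[0,0,0,0,-0.03,0,0],[0,0,0,0,-0.03,0,0]]])

```text
time: 2.18
tool_pos: [0.498, 0.3375, 0.0648]
tcp_rot: [-0.178, 3.136, 0.001]
wrist_force: [-0.5, -0.1, 1.6]
width: 0.001
grip_force: 0.0
```

```bash
python3 s.py
```

```text
t 2.183 track [0.0041 0.3392] z 0.0648 Fy -0.042 F [-0.4914 -0.0988  1.5857] turn [ 0.0008  0.001  -0.0004] w 0.001
```

Emit:
play_rows(moves=[[[0,0,0,0,-0.03,0,0],[0,0,0,0,-0.03,0,0],[0,0,0,0,-0.03,0,0],[0,0,0,0,-0.03,0,0],[0,0,0,0,-0.03,0,0]]])

```text
time: 2.6
tool_pos: [0.4988, 0.3221, 0.064]
tcp_rot: [0.179, -3.136, 0.0]
wrist_force: [-0.7, -0.1, -0.3]
width: -0.002
grip_force: 0.0
```

```bash
cat > m.py <<'E'
import sys
from h import *
from s import show
def bat(c):
    P=cloud(c); X=(P-base)@ex; Y=(P-base)@ey; Z=P[...,2]
    m=((abs(X)<.045)&(Z>.135)&(Z<.160)&(c["depth"]>0)).astype(np.uint8)
    n,l,st,_=cv2.connectedComponentsWithStats(m); i=1+np.argmax(st[1:,4]); y=Y[l==i]
    return st[i,4],np.percentile(y,[3,97]),np.percentile(y,[3,97]).mean(),np.median(y)
if __name__=="__main__":
    from workcell import bot,vision
    show(); t=bot.read_state()["time"]
    c=vision.read_camera("top"); np.savez("last.npz",**c); print(t,bat(c)); 
    if len(sys.argv)>1: cv2.imwrite(sys.argv[1],c["image"][140:270,150:450,::-1].repeat(2,0).repeat(2,1))
E
python3 -c "
from m import *
print(bat(load('top0')))"; python3 m.py
```

```text
(np.int32(1617), array([0.08543768, 0.22693936]), np.float64(0.15618851898939068), np.float64(0.155449780702184))
t 2.6 track [0.0032 0.3238] z 0.064 Fy 0.025 F [-0.7135 -0.0563 -0.3456] turn [-0.     -0.0001  0.0004] w -0.002
2.6 (np.int32(1632), array([0.0853, 0.227 ]), np.float64(0.15613871349892014), np.float64(0.1555573316589865))
```

Emit:
play_rows(moves=[[[0,0,0,0,-0.03,0,0],[0,0,0,0,-0.03,0,0],[0,0,0,0,-0.03,0,0],[0,0,0,0,-0.03,0,0],[0,0,0,0,-0.03,0,0]]])

```text
time: 3.07
tool_pos: [0.5008, 0.3073, 0.064]
tcp_rot: [0.178, -3.137, -0.001]
wrist_force: [-0.9, 1.6, -0.8]
width: -0.001
grip_force: 0.6
```

Emit:
play_rows(moves=[[[0,0,0,0,-0.03,0,0],[0,0,0,0,-0.03,0,0],[0,0,0,0,-0.03,0,0],[0,0,0,0,-0.03,0,0],[0,0,0,0,-0.03,0,0]]])

```text
time: 3.48
tool_pos: [0.5026, 0.292, 0.064]
tcp_rot: [-0.179, 3.136, -0.001]
wrist_force: [-0.8, -0.3, 0.4]
width: 0.002
grip_force: 0.0
```

```bash
python3 m.py
```

```text
t 3.483 track [0.0035 0.2935] z 0.064 Fy -0.156 F [-0.8462 -0.2532  0.3691] turn [-0.0003  0.      0.0002] w 0.002
3.4833 (np.int32(1626), array([0.0597, 0.2013]), np.float64(0.13051984711634965), np.float64(0.12948222864522713))
```

Emit:
play_rows(moves=[[[0,0,0,0,0.02,-0.3,0],[0,0,0,0,0,-0.39,0],[0,0,0,0,0,-0.39,0],[0,0,0,0,0,-0.39,0],[0,0,0,0,0,-0.1,0]]])

```text
time: 3.95
tool_pos: [0.5058, 0.2961, 0.2291]
tcp_rot: [-0.178, 3.126, 0.008]
wrist_force: [1.3, -0.7, 1.0]
width: 0.002
grip_force: 0.0
```

```bash
python3 m.py
```

```text
t 3.95 track [0.0072 0.2972] z 0.2291 Fy -0.843 F [ 1.2656 -0.7045  1.0361] turn [0.0042 0.0111 0.0001] w 0.002
3.95 (np.int32(1618), array([0.0297, 0.1707]), np.float64(0.10023253153730469), np.float64(0.10031525275678672))
```

Emit:
play_rows(moves=[[[0,0,0,0,-0.3,0,0],[0,0,0,0,-0.39,0,0],[0,0,0,0,-0.39,0,0],[0,0,0,0,-0.39,0,0],[0,0,0,0,-0.39,0,0]]])

```text
time: 4.42
tool_pos: [0.5224, 0.1079, 0.2195]
tcp_rot: [0.18, -3.135, 0.001]
wrist_force: [0.3, -0.4, 0.1]
width: -0.003
grip_force: 0.0
```

Emit:
play_rows(moves=[[[0,0,0,0,-0.39,0,0],[0,0,0,0,-0.39,0,0],[0,0,0,0,-0.39,0,0],[0,0,0,0,-0.39,0,0],[0,0,0,0,-0.39,0,0]]])

```text
time: 4.83
tool_pos: [0.5445, -0.086, 0.2195]
tcp_rot: [0.178, -3.135, -0.001]
wrist_force: [0.2, 0.0, -0.7]
width: 0.0
grip_force: 0.0
```

```bash
python3 s.py
```

```text
t 4.833 track [ 0.0023 -0.0868] z 0.2195 Fy -0.01 F [ 0.1531  0.0076 -0.686 ] turn [ 0.0005 -0.0018 -0.0001] w 0.0
```

Emit:
play_rows(moves=[[[0,0,0,0,-0.39,0,0],[0,0,0,0,-0.39,0,0],[0,0,0,0,-0.39,0,0],[0,0,0,0,-0.39,0,0],[0,0,0,0,0,0.25,0]]])

```text
time: 5.25
tool_pos: [0.5663, -0.2474, 0.2]
tcp_rot: [-0.171, 3.129, -0.013]
wrist_force: [2.0, 0.3, 1.4]
width: -0.003
grip_force: 0.0
```

Emit:
play_rows(moves=[[[0,0,0,0,0,0.39,0],[0,0,0,0,0,0.39,0],[0,0,0,0,0,0.39,0],[0,0,0,0,0,0.12,0],[0,0,0,0,0,0,0]]])

```text
time: 5.67
tool_pos: [0.5584, -0.237, 0.061]
tcp_rot: [0.178, -3.126, -0.009]
wrist_force: [0.1, 0.1, -0.1]
width: 0.003
grip_force: 0.0
```

```bash
python3 m.py pics/c.png
```

```text
t 5.667 track [-0.001  -0.2384] z 0.061 Fy 0.068 F [ 0.0989  0.0797 -0.0796] turn [ 0.0061 -0.01   -0.0001] w 0.003
5.6667 (np.int32(1616), array([-0.0707,  0.0696]), np.float64(-0.0005071357608310567), np.float64(-0.0006001619317693781))
```

View pics/c.png

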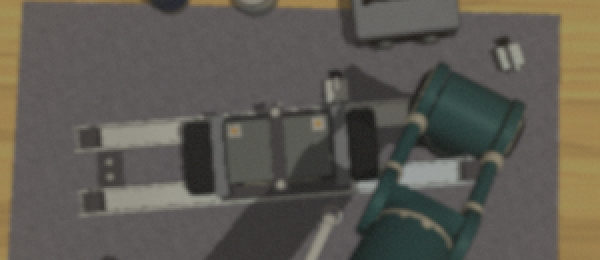

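The top view shows the trolley rolling at about 0.054 m/s, with its front bumper near crop pixel (362,145). The gripper is waiting ahead of it and the marker is at (333,85). I'll measure once more and then time the yielding brake.

Emit:
play_rows(moves=[[[0,0,0,0,0.05,0,0],[0,0,0,0,0.05,0,0],[0,0,0,0,0,0,0],[0,0,0,0,0,0,0],[0,0,0,0,0,0,0]]])

```text
time: 6.13
tool_pos: [0.5632, -0.2294, 0.0689]
tcp_rot: [-0.179, 3.134, -0.002]
wrist_force: [-0.5, -0.1, -0.4]
width: -0.001
grip_force: 0.0
```

```bash
python3 m.py
```

```text
t 6.133 track [ 0.0046 -0.2314] z 0.0689 Fy -0.066 F [-0.4909 -0.1229 -0.4383] turn [-0.0017  0.0026  0.0006] w -0.001
6.1333 (np.int32(1617), array([-0.0952,  0.0455]), np.float64(-0.0248226774903888), np.float64(-0.025577923618810807))
```

Emit:
play_rows(moves=[[[0,0,0,0,0,0,0],[0,0,0,0,0,0,0],[0,0,0,0,0,0,0],[0,0,0,0,0,0,0],[0,0,0,0,0,0,0]]])

```text
time: 6.6
tool_pos: [0.5619, -0.2292, 0.0669]
tcp_rot: [0.178, -3.136, -0.0]
wrist_force: [0.2, -0.5, 0.0]
width: 0.003
grip_force: 0.0
```

```bash
python3 m.py
```

```text
t 6.6 track [ 0.0034 -0.2311] z 0.0669 Fy -0.504 F [ 0.1616 -0.4885  0.0019] turn [ 0.0001 -0.0002 -0.    ] w 0.003
6.6 (np.int32(1614), array([-0.1189,  0.0216]), np.float64(-0.04864900936879484), np.float64(-0.04864872470987555))
```

Emit:
play_rows(moves=[[[0,0,0,0,0,0,0],[0,0,0,0,0,0,0],[0,0,0,0,-0.012,0,0],[0,0,0,0,-0.017,0,0],[0,0,0,0,-0.017,0,0]]])

```text
time: 7.07
tool_pos: [0.5626, -0.2339, 0.067]
tcp_rot: [-0.179, 3.136, -0.0]
wrist_force: [-0.0, -0.7, 0.4]
width: -0.005
grip_force: 0.0
```

Emit:
play_rows(moves=[[[0,0,0,0,-0.017,0,0],[0,0,0,0,-0.017,0,0],[0,0,0,0,-0.017,0,0],[0,0,0,0,-0.017,0,0],[0,0,0,0,-0.017,0,0]]])

```text
time: 7.48
tool_pos: [0.5636, -0.2425, 0.067]
tcp_rot: [-0.179, 3.136, -0.0]
wrist_force: [0.7, -1.8, -0.3]
width: 0.002
grip_force: 0.4
```

Emit:
play_rows(moves=[[[0,0,0,0,-0.017,0,0],[0,0,0,0,-0.017,0,0],[0,0,0,0,-0.017,0,0],[0,0,0,0,-0.017,0,0]]])

```text
time: 7.82
tool_pos: [0.5643, -0.249, 0.067]
tcp_rot: [-0.178, 3.137, 0.0]
wrist_force: [-0.4, 0.2, 0.1]
width: 0.001
grip_force: 0.0
```

```bash
python3 m.py
```

```text
t 7.817 track [ 0.0035 -0.251 ] z 0.067 Fy 0.199 F [-0.4334  0.1509  0.1069] turn [0.0002 0.     0.    ] w 0.001
7.8167 (np.int32(1602), array([-0.1624, -0.0228]), np.float64(-0.09260502097832723), np.float64(-0.09233840939670684))
```

Emit:
play_rows(moves=[[[0,0,0,0,-0.03,0,0],[0,0,0,0,-0.03,0,0],[0,0,0,0,-0.03,0,0],[0,0,0,0,0,0,0],[0,0,0,0,0,0,0]]])

```text
time: 8.28
tool_pos: [0.5653, -0.2581, 0.067]
tcp_rot: [-0.178, 3.136, 0.0]
wrist_force: [0.2, 0.3, -0.3]
width: -0.001
grip_force: 0.0
```

```bash
cat > tab.py <<'E'
from h import *
def tab(c):
    g=cv2.cvtColor(c["image"],cv2.COLOR_RGB2GRAY).astype(np.float32)
    for x,z,y0,y1 in((.085,.05,-.125,-.055),(.095,.05,-.125,-.055),(.0725,.042,-.125,-.055),(.069,.042,-.125,-.055)):
        ys=np.arange(y0,y1,.002); q=np.array([proj(c,Wd(x,y,z)) for y in ys],np.float32)
        print(x,z,cv2.remap(g,q[:,0],q[:,1],cv2.INTER_LINEAR).ravel().astype(int))
if __name__=="__main__": tab(load("last"))
E
python3 m.py; python3 tab.py
python3 -c "
from h import *
c=load('last'); cv2.imwrite('pics/d.png',cv2.resize(c['image'][165:240,270:370,::-1],None,fx=7,fy=7,interpolation=cv2.INTER_CUBIC))"
```

```text
t 8.283 track [ 0.0035 -0.2602] z 0.067 Fy 0.313 F [ 0.2091  0.3384 -0.2795] turn [ 0.      0.0001 -0.0003] w -0.001
8.2833 (np.int32(1619), array([-0.163 , -0.0227]), np.float64(-0.092842479516802), np.float64(-0.09262108016963022))
0.085 0.05 [ 58  57  57  56  56  55  56  59  65  73  83  99 115 134 146 154 157 152
 144 133 131 133 143 146 145 128 108  85  75  71  75  82  87  89  91]
0.095 0.05 [ 55  55  57  56  55  54  56  62  71  93 114 132 143 151 153 153 150 142
 130 116 112 119 133 140 140 131 110  92  76  77  81  86  88  89  88]
0.0725 0.042 [ 58  58  58  57  60  60  59  60  62  65  68  73  82  93 104 112 115 115
 109 101  92  92  96 105 107 104  95  83  74  67  60  56  58  59  59]
0.069 0.042 [ 65  66  65  64  66  66  66  64  64  65  67  69  77  90 106 118 123 125
 117 107  92  84  81  85  87  87  82  76  71  68  66  67  68  68  68]
```

View pics/d.png

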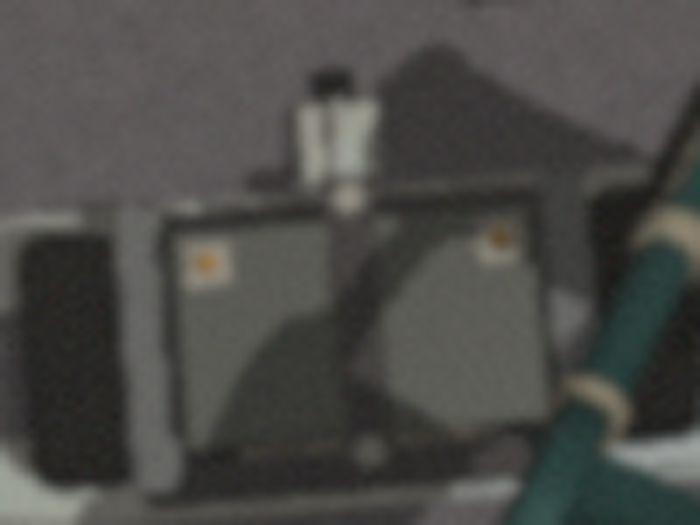

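The crop shows the tab at (348,197) just below the marker block at (340,140), and the trolley standing. They're about in line, so I'll refine the blade's plane from depth and the side view.

```bash
python3 - <<'E'
from h import *
from workcell import vision
np.set_printoptions(precision=4,suppress=True,linewidth=220)
for n in("top0","last"):
    c=load(n);P=cloud(c)
    sub=P[176:194,310:328]; print(n); print((sub[4:17,:,2]*1000).astype(int))
    t=np.array([T(p) for p in sub.reshape(-1,3)]); z=sub[...,2].ravel()
    m=(z>.043)&(z<.06)&(t[:,0]>.074); print("blade",m.sum(),t[m].mean(0),np.median(t[m],0))
    m=(z>.02)&(z<.06)&(t[:,0]>.08)&(t[:,0]<.105); print("block",np.percentile(t[m,1],[2,98]))
s=vision.read_camera("side"); np.savez("side1.npz",**s)
u0,v0=proj(s,Wd(.074,-.09,.045)).astype(int); print(u0,v0)
cv2.imwrite("pics/e.png",cv2.resize(s["image"][v0-30:v0+30,u0-40:u0+40,::-1],None,fx=9,fy=9,interpolation=cv2.INTER_CUBIC))
for X in(Wd(.075,-.0918,.042),Wd(.0735,-.09,.052),Wd(.1,-.09,.052)): print(((proj(s,X)-[u0-40,v0-30]+.5)*9).astype(int))
E
python3 m.py
```

```text
top0
[[   4   -1    7   31   29   40   24   57   56   31   35   27   29   35    0   -2    4    1]
 [   4    2    0   31   33   31   33   25   52   44   31   25   31   28    2   -4    1    3]
 [   2    5    3   22   34   30   28   29   55   57   29   30   36   31    2    0   -1    5]
 [   3    0    1   25   35   27   30   29   54   49   30   25   30   30   33    7    2    2]
 [   0    3    0   25   27   33   34   34   55   49   24   22   25   32 1624    3    2    6]
 [   3    9   12   34   26   32   28   27   54   48   32   37   34   35   27    2    2    4]
 [  -2    0    0   38   33   36   30   30   53   53   24   23   35   26   26    7    0    3]
 [   3   -5    3   29   38   27   30   30   56   55   30   33   27   28   33    2    4   -2]
 [   0    6    2   26   30   37   31   33   49   54   30   34   32   23   29    6    0   -2]
 [   4    6    0   33   26   23   31   33   50   52   34   27   30   27   31    4    4    1]
 [  -3    1    3    1   30   30   28   27   50   46   28   27   29   33   25    3    2   -1]
 [   3    0    8    1   26   21    8   16   53   56    6   10    2    4 
[... 1037 characters left out ...]
   -3   22   29   22   29   26   53   44   38   31   23   28   31    4    1    0]
 [   7    8    2    0   28   33   31  156  150  149  148  149  151   33   18    5    0    9]
 [   2    2    2    1   16   19   22  150  160  158  151  156  145  154    0    6    2    3]
 [   1    9    0    1    0   -1   11  145  156  161  162  157  150  148   16   21   17   40]]
blade 22 [ 0.0908 -0.091 ] [ 0.0908 -0.0909]
block [-0.1083 -0.0736]
323 201
[377 286]
[371 257]
[451 239]
t 8.383 track [ 0.0035 -0.2599] z 0.067 Fy 0.025 F [0.0557 0.0312 0.667 ] turn [ 0.0001 -0.0001  0.    ] w -0.001
8.3833 (np.int32(1611), array([-0.1624, -0.0227]), np.float64(-0.0925507908445125), np.float64(-0.09279047616297242))
```

View pics/e.png

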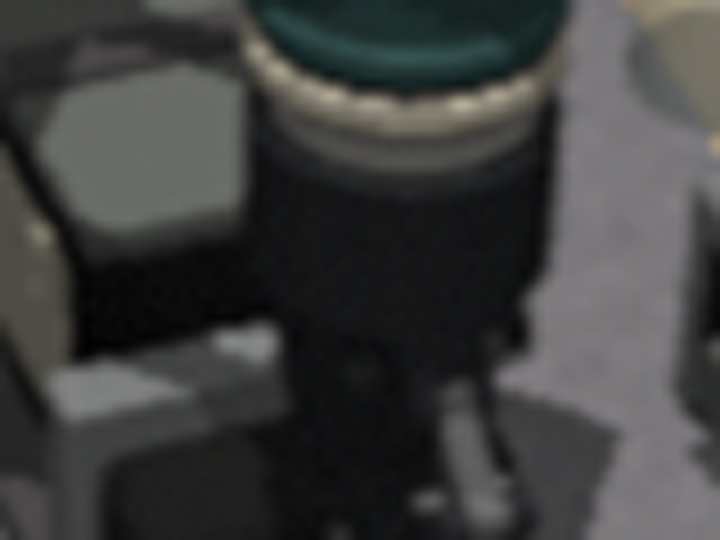

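The trolley stands roughly 1–2 mm from the blade plane, which depth puts at y ≈ -0.091. The side view is blocked by the gripper, so I'll back the arm away and check without it in the picture.

Emit:
play_rows(moves=[[[0,0,0,0,-0.3,0,0],[0,0,0,0,-0.3,0,0],[0,0,0,0.2,0,-0.3,0],[0,0,0,0.3,0,-0.2,0],[0,0,0,0.3,0,0,0]]])

```text
time: 8.85
tool_pos: [0.495, -0.329, 0.1207]
tcp_rot: [-0.179, 3.132, -0.006]
wrist_force: [1.1, -1.1, 1.1]
width: -0.006
grip_force: 0.0
```

Emit:
play_rows(moves=[[[0,0,0,0.3,-0.1,0,0],[0,0,0,0.3,-0.1,0,0],[0,0,0,0,0,0,0]]])

```text
time: 9.1
tool_pos: [0.4308, -0.3543, 0.1167]
tcp_rot: [0.175, -3.134, -0.0]
wrist_force: [0.1, -0.4, -0.3]
width: -0.004
grip_force: 0.0
```

```bash
python3 m.py
python3 - <<'E'
from h import *
from workcell import vision
s=vision.read_camera("side"); np.savez("side2.npz",**s)
c=load("last")
a=cv2.resize(s["image"][171:231,283:363,::-1],None,fx=9,fy=9,interpolation=cv2.INTER_CUBIC)[:,:,:]
b=cv2.resize(c["image"][170:215,290:350,::-1],None,fx=9,fy=9,interpolation=cv2.INTER_CUBIC)
cv2.imwrite("pics/f.png",cv2.resize(np.hstack([a[:405],b])[:, :],None,fx=.63,fy=.63))
cv2.imwrite("pics/g.png",a)
print((cv2.cvtColor(s["image"],cv2.COLOR_RGB2GRAY)).shape)
for X in(Wd(.075,-.0918,.042),Wd(.0735,-.091,.052),Wd(.1,-.091,.052)): print(((proj(s,X)-[283,171]+.5)*9).astype(int))
E
```

```text
t 9.1 track [-0.1411 -0.3404] z 0.1167 Fy -0.384 F [ 0.1144 -0.3738 -0.3004] turn [ 0.0004 -0.0031 -0.0023] w -0.004
9.1 (np.int32(1613), array([-0.1633, -0.0228]), np.float64(-0.09302734389332225), np.float64(-0.09303849960840008))
(400, 640)
[377 286]
[373 259]
[452 241]
```

View pics/g.png

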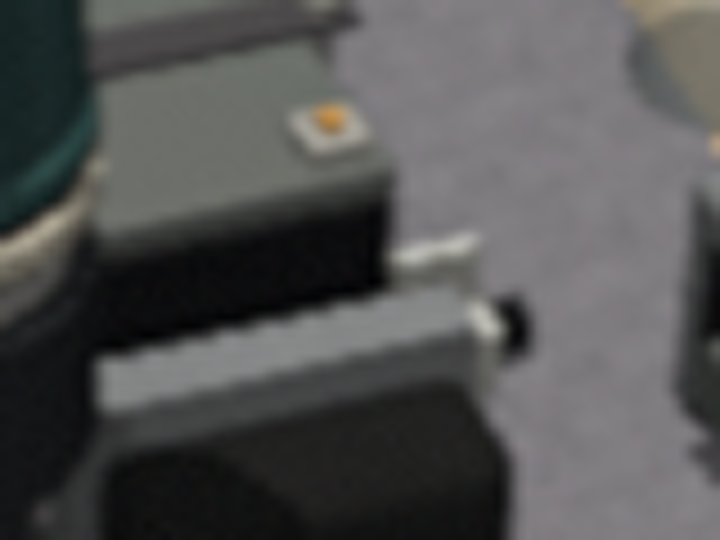

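The side crop shows the blade's top edge at (400–480, 240–260), which fits y ≈ -0.091. The tab is hidden by the battery, so I'll pin down the travel from the two orange battery terminals in the before and after top pictures.

Run:
```python
from h import *
for n in("top0","last"):
    c=load(n); h=cv2.cvtColor(c["image"],cv2.COLOR_RGB2HSV); f=c["image"].astype(float)
    P=cloud(c); w=np.clip(f[...,0]-f[...,2]-25,0,None)*(P[...,2]>.12)*(P[...,2]<.18)
    X=(P-base)@ex; Y=(P-base)@ey; w[(abs(X)>.06)|(abs(Y)>.28)]=0
    k,l,st,ce=cv2.connectedComponentsWithStats((w>0).astype(np.uint8)); r=[]
    for i in range(1,k):
        if st[i,4]>=4:
            v,u=np.where(l==i); a=w[v,u]; p=ray(c,(u*a).sum()/a.sum(),(v*a).sum()/a.sum(),.150); r.append(T(p)); print(n,st[i,4],T(p),P[v,u,2].mean())
    print("mid",np.mean(r,0))
    Z=P[...,2]; m=(abs(X)<.04)&(Z>.144)&(Z<.16)
    # row-wise extents in 2.5mm lanes of x
    e=[(Y[m&(abs(X-x)<.003)].min(),Y[m&(abs(X-x)<.003)].max()) for x in np.arange(-.036,.037,.006)]
    print("lid",np.median(e,0),np.median(e,0).mean())
c=load("top0"); o=-c["R"].T@c["t"]; print("cam",T(o),o[2])
```

```text
top0 14 [0.0309279  0.09940165] 0.1563388129852757
top0 15 [0.03153784 0.21975391] 0.15476676001172793
mid [0.03123287 0.15957778]
lid [0.08325224 0.23031898] 0.15678561036224947
last 15 [ 0.03114014 -0.15235466] 0.1565393180534996
last 13 [ 0.03133257 -0.03162252] 0.15745344978760878
mid [ 0.03123636 -0.09198859]
lid [-0.16671088 -0.01938511] -0.0930479959827976
cam [-0.1074736  -0.09405062] 1.62434490873997
```

The estimates agree that the trolley overshot by about 2 mm. There's time for a very slow nudge back at the front bumper.

Emit:
play_rows(moves=[[[0,0,0,-0.28,0,0,0],[0,0,0,-0.28,0,0,0],[0,0,0,-0.28,0,0,0],[0,0,0,-0.28,0,0.1,0],[0,0,0,-0.28,0,0.2,0]]])

```text
time: 9.62
tool_pos: [0.5795, -0.3377, 0.0901]
tcp_rot: [-0.18, 3.13, -0.006]
wrist_force: [0.6, -1.4, 1.6]
width: -0.0
grip_force: 0.0
```

Emit:
play_rows(moves=[[[0,0,0,0,0.15,0.2,0],[0,0,0,0,0.2,0,0],[0,0,0,0,0.2,0,0],[0,0,0,0,0.07,0,0],[0,0,0,0,0,0,0]]])

```text
time: 10.03
tool_pos: [0.5681, -0.2734, 0.0666]
tcp_rot: [0.183, -3.136, -0.001]
wrist_force: [0.7, 0.4, 0.8]
width: 0.005
grip_force: 0.0
```

```bash
python3 m.py
```

```text
t 10.033 track [ 0.0045 -0.2757] z 0.0666 Fy 0.299 F [0.7356 0.3852 0.7949] turn [ 0.0007 -0.0004  0.0031] w 0.005
10.0333 (np.int32(1619), array([-0.1632, -0.0226]), np.float64(-0.0928852591913276), np.float64(-0.0928679608191829))
```

Emit:
play_rows(moves=[[[0,0,0,0,0.06,0,0],[0,0,0,0,0.06,0,0],[0,0,0,0,0.05,0,0],[0,0,0,0,0.015,0,0],[0,0,0,0,0.002,0,0]]])

```text
time: 10.5
tool_pos: [0.5652, -0.2571, 0.0672]
tcp_rot: [-0.179, 3.136, -0.0]
wrist_force: [0.2, 0.5, 0.7]
width: 0.002
grip_force: 0.0
```

Emit:
play_rows(moves=[[[0,0,0,0,0.002,0,0],[0,0,0,0,0.002,0,0],[0,0,0,0,0.002,0,0],[0,0,0,0,0.002,0,0],[0,0,0,0,0.002,0,0]]])

```text
time: 10.92
tool_pos: [0.5651, -0.2563, 0.067]
tcp_rot: [-0.178, 3.137, -0.0]
wrist_force: [0.6, 0.5, 0.5]
width: -0.004
grip_force: 0.0
```

Emit:
play_rows(moves=[[[0,0,0,0,0.002,0,0],[0,0,0,0,0.002,0,0],[0,0,0,0,0.002,0,0],[0,0,0,0,0.002,0,0],[0,0,0,0,0.002,0,0]]])

```text
time: 11.33
tool_pos: [0.565, -0.2552, 0.067]
tcp_rot: [0.179, -3.136, -0.0]
wrist_force: [0.2, 0.4, -0.3]
width: -0.003
grip_force: 0.0
```

```bash
python3 m.py
```

```text
t 11.333 track [ 0.0035 -0.2572] z 0.067 Fy 0.343 F [ 0.1565  0.363  -0.3325] turn [ 0.     -0.      0.0001] w -0.003
11.3333 (np.int32(1614), array([-0.1626, -0.0226]), np.float64(-0.09259839933818542), np.float64(-0.09275011658101628))
```

Creeping works; contact should be 3–5 mm ahead.

Emit:
play_rows(moves=[[[0,0,0,0,0.004,0,0],[0,0,0,0,0.004,0,0],[0,0,0,0,0.003,0,0],[0,0,0,0,0.002,0,0],[0,0,0,0,0.002,0,0]]])

```text
time: 11.8
tool_pos: [0.5648, -0.2537, 0.067]
tcp_rot: [0.179, -3.136, 0.0]
wrist_force: [0.0, 0.4, 0.4]
width: 0.002
grip_force: 0.0
```

Emit:
play_rows(moves=[[[0,0,0,0,0.002,0,0],[0,0,0,0,0.002,0,0],[0,0,0,0,0.002,0,0],[0,0,0,0,0.002,0,0],[0,0,0,0,0.002,0,0]]])

```text
time: 12.22
tool_pos: [0.5647, -0.2527, 0.067]
tcp_rot: [0.179, -3.136, -0.0]
wrist_force: [-0.1, 0.1, 0.6]
width: -0.002
grip_force: 0.0
```

Emit:
play_rows(moves=[[[0,0,0,0,0.002,0,0],[0,0,0,0,0.002,0,0],[0,0,0,0,0.002,0,0],[0,0,0,0,0.002,0,0],[0,0,0,0,0.002,0,0]]])

```text
time: 12.63
tool_pos: [0.5646, -0.2517, 0.067]
tcp_rot: [-0.178, 3.136, -0.0]
wrist_force: [-0.4, -0.2, -0.3]
width: 0.0
grip_force: 0.0
```

```bash
python3 m.py
```

```text
t 12.633 track [ 0.0035 -0.2537] z 0.067 Fy -0.157 F [-0.3554 -0.1986 -0.2903] turn [-0.      0.0001  0.    ] w 0.0
12.6333 (np.int32(1602), array([-0.1623, -0.0228]), np.float64(-0.09257390977295561), np.float64(-0.09234322254219934))
```

Emit:
play_rows(moves=[[[0,0,0,0,0.002,0,0],[0,0,0,0,0.002,0,0],[0,0,0,0,0.002,0,0],[0,0,0,0,0.002,0,0],[0,0,0,0,0.002,0,0]]])

```text
time: 13.1
tool_pos: [0.5645, -0.2507, 0.067]
tcp_rot: [-0.178, 3.136, -0.0]
wrist_force: [0.8, -1.2, 0.1]
width: -0.001
grip_force: 0.0
```

```bash
python3 m.py
```

```text
t 13.1 track [ 0.0035 -0.2527] z 0.067 Fy -1.299 F [ 0.781  -1.2184  0.058 ] turn [-0.  0.  0.] w -0.001
13.1 (np.int32(1597), array([-0.162 , -0.0225]), np.float64(-0.09227252723517704), np.float64(-0.09230011992328221))
```

Emit:
play_rows(moves=[[[0,0,0,0,0.002,0,0],[0,0,0,0,0.002,0,0],[0,0,0,0,0.002,0,0],[0,0,0,0,0.002,0,0],[0,0,0,0,0.002,0,0]]])

```text
time: 13.57
tool_pos: [0.5643, -0.2497, 0.067]
tcp_rot: [0.179, -3.136, 0.0]
wrist_force: [-0.1, -0.5, -0.4]
width: -0.004
grip_force: 0.0
```

```bash
python3 m.py
```

```text
t 13.567 track [ 0.0034 -0.2517] z 0.067 Fy -0.529 F [-0.1125 -0.5457 -0.3836] turn [-0.     -0.0001  0.0001] w -0.004
13.5667 (np.int32(1602), array([-0.162 , -0.0227]), np.float64(-0.09235970341751082), np.float64(-0.09233682782472602))
```

Emit:
play_rows(moves=[[[0,0,0,0,0.002,0,0],[0,0,0,0,0.002,0,0],[0,0,0,0,0.002,0,0],[0,0,0,0,0.002,0,0],[0,0,0,0,0.002,0,0]]])

```text
time: 14.03
tool_pos: [0.5643, -0.2487, 0.067]
tcp_rot: [-0.178, 3.136, -0.0]
wrist_force: [-0.6, 0.1, 0.4]
width: -0.0
grip_force: 0.0
```

```bash
python3 m.py
```

```text
t 14.033 track [ 0.0035 -0.2508] z 0.067 Fy 0.216 F [-0.62    0.1467  0.4229] turn [-0.  0.  0.] w -0.0
14.0333 (np.int32(1593), array([-0.1621, -0.0228]), np.float64(-0.09245404773734156), np.float64(-0.09222030378225965))
```

Emit:
play_rows(moves=[[[0,0,0,0,0.002,0,0],[0,0,0,0,0.002,0,0],[0,0,0,0,0.002,0,0],[0,0,0,0,0.002,0,0],[0,0,0,0,0.002,0,0]]])

```text
time: 14.5
tool_pos: [0.5642, -0.2477, 0.067]
tcp_rot: [-0.178, 3.136, -0.0]
wrist_force: [0.1, 0.0, -0.4]
width: -0.0
grip_force: 0.0
```

```bash
python3 m.py
```

```text
t 14.5 track [ 0.0035 -0.2497] z 0.067 Fy -0.009 F [ 0.1326  0.0056 -0.4097] turn [-0.      0.      0.0001] w -0.0
14.5 (np.int32(1595), array([-0.1609, -0.0209]), np.float64(-0.09088164258775519), np.float64(-0.09050683403404226))
```

Emit:
play_rows(moves=[[[0,0,0,0,-0.01,0,0],[0,0,0,0,-0.03,0,0],[0,0,0,0,-0.1,0,0],[0,0,0,0,-0.2,0,0],[0,0,0,0,-0.2,0,0]]])

```text
time: 14.97
tool_pos: [0.5705, -0.3022, 0.0671]
tcp_rot: [-0.18, 3.136, -0.0]
wrist_force: [0.8, -0.6, 0.0]
width: -0.001
grip_force: 0.0
```

```bash
python3 m.py
```

```text
t 14.967 track [ 0.0036 -0.3046] z 0.0671 Fy -0.717 F [ 0.8164 -0.6287  0.0324] turn [-0.0003  0.0001  0.0013] w -0.001
14.9667 (np.int32(1612), array([-0.1605, -0.0199]), np.float64(-0.0902351760505708), np.float64(-0.09022089298780563))
```

Emit:
play_rows(moves=[[[0,0,0,0,-0.2,0,0],[0,0,0,0,-0.2,0,0],[0,0,0,0.2,0,-0.2,0],[0,0,0,0.3,0,-0.2,0],[0,0,0,0.3,0,-0.2,0]]])

```text
time: 15.43
tool_pos: [0.4945, -0.3511, 0.1265]
tcp_rot: [0.179, -3.135, -0.001]
wrist_force: [0.3, -0.3, 0.3]
width: 0.001
grip_force: 0.0
```

Emit:
play_rows(moves=[[[0,0,0,0.3,0,0,0],[0,0,0,0.3,0,0,0],[0,0,0,0,0,0,0],[0,0,0,0,0,0,0]]])

```text
time: 15.77
tool_pos: [0.4344, -0.3578, 0.1272]
tcp_rot: [-0.174, 3.137, -0.0]
wrist_force: [1.1, 1.0, -0.6]
width: -0.001
grip_force: 0.0
```

```bash
for i in 1 2 3 4; do python3 m.py|tail -1; done
```

```text
15.7667 (np.int32(1613), array([-0.1599, -0.0194]), np.float64(-0.08962393212142405), np.float64(-0.08952072041259408))
15.8167 (np.int32(1616), array([-0.1601, -0.0194]), np.float64(-0.08974482901994073), np.float64(-0.08974005374760029))
15.8667 (np.int32(1611), array([-0.1599, -0.0195]), np.float64(-0.08969684402964576), np.float64(-0.08967705259748661))
15.9167 (np.int32(1619), array([-0.1599, -0.0194]), np.float64(-0.08967220843705265), np.float64(-0.08958823349263316))
```

Emit:
play_rows(moves=[[[0,0,0,0,0,0,0],[0,0,0,0,0,0,0],[0,0,0,0,0,0,0],[0,0,0,0,0,0,0],[0,0,0,0,0,0,0]]])

```text
time: 16.38
tool_pos: [0.4359, -0.3569, 0.1269]
tcp_rot: [0.179, -3.136, -0.0]
wrist_force: [0.4, -0.2, -0.8]
width: 0.001
grip_force: 0.0
```

Emit:
play_rows(moves=[[[0,0,0,0,0,0,0],[0,0,0,0,0,0,0],[0,0,0,0,0,0,0],[0,0,0,0,0,0,0],[0,0,0,0,0,0,0]]])

```text
time: 16.8
tool_pos: [0.4357, -0.357, 0.127]
tcp_rot: [-0.178, 3.136, -0.0]
wrist_force: [-0.8, -0.1, -0.6]
width: 0.001
grip_force: 0.0
```

```bash
for i in 1 2 3; do python3 m.py|tail -1; done; python3 -c "
from h import *
c=load('last'); cv2.imwrite('pics/h.png',cv2.resize(c['image'][165:240,270:370,::-1],None,fx=7,fy=7,interpolation=cv2.INTER_CUBIC))"
```

```text
16.8 (np.int32(1618), array([-0.1599, -0.0196]), np.float64(-0.08977798776495768), np.float64(-0.08964443848215328))
16.85 (np.int32(1614), array([-0.1597, -0.0196]), np.float64(-0.08964113084997857), np.float64(-0.08982621492915271))
16.9 (np.int32(1609), array([-0.16  , -0.0196]), np.float64(-0.08979585900363768), np.float64(-0.0898573445807618))
```

View pics/h.png

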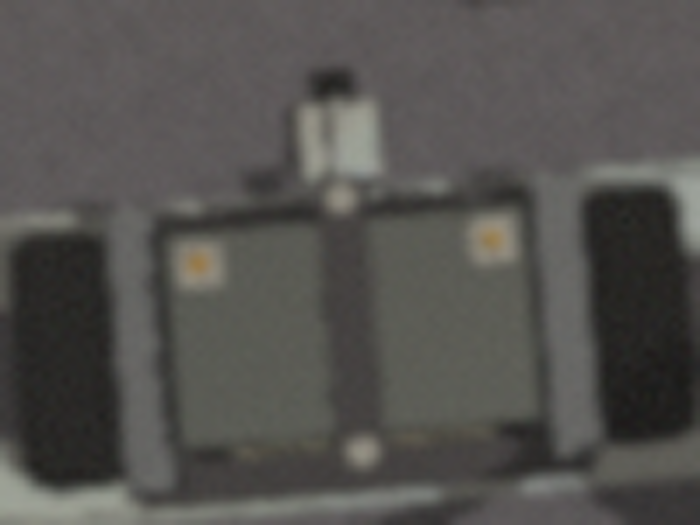

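The picture shows the hold-down line running from (362,452) to (341,198), straight up to the marker at (338,140). The trolley is at rest and the arm is clear.

```bash
python3 -c "
from workcell import bot
print(bot.finish_job())"
```

```text
the job is handed in; nothing more can be done
None
```

The trolley stands still and free, with its index tab within about 1 mm of the marker by my measurements. It first stopped about 2 mm past, so I nudged it slowly back at the front bumper; the arm is clear and the job was handed in at about 17 s.

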